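Load a confectionery mould into its bed and latch it

ROBOT

A 6-joint arm with a two-finger parallel gripper is mounted at the origin on a cart in front of the work surface, level with it; the furniture and walls round the work are solid. World frame = base frame: x ahead of the robot, y to its left, z up, the work surface at z = 0. Lengths are in m, angles in rad, forces in N, time in s.
With the tool pointing down it reaches from about 0.35 to 0.85 m from the base axis. Payload 8.1 kg.
Tool frame: the origin (TCP) lies between the finger pads; the fingertips stand 25 mm ahead of it and the grasp point (between the pads) lies 6 mm ahead of it; z points along the fingers, y is the line along which they close (so a half turn about z gives the same grasp; the last joint's range is limited). The gripper opens to 93 mm and grips with 3 to 60 N. Pads are 15 mm wide; open, the fingers measure 128 mm over their backs; the gripper's body (75 mm by 188 mm) begins 65 mm behind the grasp point.
Start: joints at [1.04, 0.13, 1.488, -0, 1.523, -0.085], TCP at [0.259, 0.541, 0.244] pointing down, gripper open.
Joint ranges: [-2.96, 2.96], [-0.89, 2.26], [0.02, 2.5], [-1.34, 4.48], [0, 2.73], [-2.66, 2.66]. Speed limits (rad/s): [2.39, 2.39, 2.79, 3.14, 3.14, 3.14].

INTERFACE

Orientations are given as a rotation vector (axis times angle).
In Python, from plant import robot gives the robot as it stands.
- The arm moves only by the tool arm_command, never from a script. Its argument "increments" is text: rows parted by semicolons, each of 5 numbers parted by spaces: the closure, from 0 (fully open) to 1 (shut), then the shift along the tool's x, y, z in mm, then the turn about the tool's z in rad. A call has 1 to 5 rows; each row is the pose to reach, as a shift and turn from the pose commanded when the call began, along the tool's axes at that moment; what a row does not reach only later rows make up. A row lasts 1/10 s, in which the tool goes at most 50 mm and 8.59 degrees, less where a joint would pass 70% of its speed; a pose out of reach is approached as far as the arm can. A call with a gripper value outside its range is refused whole. The fingers move at their own pace and stop on an object; "grip_force" is the grip in N (left out, the last holds). Time passes only in rows, so rows that repeat a pose let the fingers close. It gives the time, the measured TCP pose, the force, the opening and the grip force at its end, in the units of the state.
- robot.read_state(): the state, without advancing time (a new reading comes with each control period).
- robot.read_camera(name): name is "side" or "top"; returns the picture (420x560x3 uint8, blue, green, red); there is no depth.
- robot.camera_model(name): a dict with "fx", "fy", "cx", "cy" (pixels), "D" ([k1, k2, p1, p2, k3] as OpenCV has them; the pictures are not rectified), "eye" and "rotation" of the camera in the world. Camera axes: x right, y down, z forward; pixel columns grow to the right and rows downward; lengths in m; the calibration is good to about 2 mm. A picture is of the moment at which its call begins. camera_model takes no time and is no camera call.
- robot.close_job(): hands the job in; it is judged then, once.
The state is a dict: "t": time; "q": joint angles; "dq": joint speeds; "joint_torque": joint torques, N m; "tool_pos": TCP position; "orientation": TCP orientation; "force": force on the tool from outside, world axes, zero at the start; "wrist_torque": the same for the moment, N m; "opening": finger opening in m; "gripper_force": force on a finger pad.
Only numpy, scipy, OpenCV 4.12 (cv2) and the standard library are available. Lean on these libraries where they do the work, as an engineer would, in place of code of your own. Each camera call takes 0.05 s, during which the arm holds its last target. There are 200 camera calls.

TASK

Get the loose blue mould held for brushing out its cavities: turn the latch on the mould bed out of the way, slide the mould across the table, up the bevelled lip and in between the two white rails until it sits fully home and flat against the end stop, then turn the latch fully shut behind it so that it cannot slide back out. The mould is to be slid, never picked up or tipped, and leave the other things on the table where they are.

Things in the scene. Friction and masses are not known exactly. Their poses are not given: they have to be found in the camera images.
- mould: Loose rigid plastic mould, light blue, a flat block 100 (its x) by 140 (its y) by 24 mm high with 12 round cavities in its top; too wide to grip. Origin at the centre of its underside. It starts flat on the table right of the bed, outside its mouth, its y axis within 0.3 rad of the bed's. End for end it is the same.
- mould_bed: Fixed mould bed: dark steel plate 4 mm thick, 148 mm wide (an ear carries the latch), with two white rails and a white end stop, tops 20 mm over the table. Origin: on table level under the centre of the seated mould, so the mould is home with its origin at (0, 0, 0.004) of this frame and y axes parallel. y points along the channel from the open mouth to the end stop.
- bed_mouth (a point): Middle of the channel between the rails' ends, on the plate, at y = -70 mm of the bed. The rails' inner faces stand at x = +-60 mm here and draw in to +-52 mm at y = -46 mm (2 mm beside the mould each side). The plate runs out to y = -105 mm, then a bevelled lip falls 4 mm to the table at y = -127 mm.
- bed_stop (a point): Middle of the end stop's inner face, on the plate, at y = +70 mm of the bed: the mould's leading edge touches it when home.
- latch_grip (a point): Middle of the latch knob's black wing grip, on its vertical turning axis, 45 mm over the table, at x = -79, y = -79.5 mm of the bed, beside the mouth on the robot's side. The wing is 12 mm thick, 40 mm long and 26 mm high (30 to 56 mm over the table); its length lies along the steel latch arm below it, which is along this point's -y.
- latch (a joint): Turn latch angle, rad, growing anticlockwise from above; range -0.2 to 1.57. 0 is open: the steel arm (68 mm from the axis, 16 wide, 11 to 21 mm over the table) points along the bed's -y beside the mould's path. 1.57 is fully shut, at its stop: the arm lies along the bed's +x, 1.5 mm behind a seated mould. Over 0.25 it is in the mould's way. Stiff, stays put; starts nearly shut.
- nozzle: Bystander: steel piping nozzle, 33 mm wide, 44 mm high, standing behind the bed. Origin at the centre of its underside.
- shaker: Bystander: cream shaker with a dark lid, 58 mm wide, 101 mm high, standing left of the bed. Origin at the centre of its underside.
- tape_masking: Bystander: roll of yellow masking tape, 94 mm across, 18 mm high, lying behind the bed. Origin at the centre of its underside.

How it is judged:
By the outcome, as a careful person would: the job done as asked, in the order asked, and still so for the second after the job is handed in, with the robot touching nothing.
It also fails if it takes over 72 s, if anything falls off the work surface, if the arm or the gripper's body presses on something with over 40 N, if the wrist force passes 120 N, or if a joint passes its speed limit or range.

## Working session

There is one attempt and no reset: what is moved stays moved. The work goes in short steps, Python scripts to look and compute and a tool call to move; the robot and the scene stay as the last step left them, time stands still between calls to the robot, and variables do not carry over. Pictures are saved under pics/ and viewed, at most 10 in all, crops included, and the job is handed in when it is done.

Besides the shell and the picture viewer there is one more tool, called after "Request:" as a command line: name --argument value ..., lists and objects as JSON in quotes. arm_command: Moves the arm, as the interface text tells. Its arguments: {"type":"object","properties":{"increments":{"type":"string"},"grip_force":{"type":"number"}},"required":["increments"]}

```bash
mkdir -p pics; cat > h.py <<'E'
import numpy as np, cv2
from plant import robot
from scipy.spatial.transform import Rotation as R
def cam(n):
    m=robot.camera_model(n); K=np.array([[m['fx'],0,m['cx']],[0,m['fy'],m['cy']],[0,0,1.]])
    return K,np.array(m['D'],float),np.array(m['eye']),np.array(m['rotation'])
def rot(r): return r if r.shape==(3,3) else R.from_rotvec(r).as_matrix()
def px2w(n,uv,z):
    K,D,e,r=cam(n); r=rot(r)
    p=cv2.undistortPoints(np.array(uv,float).reshape(-1,1,2),K,D).reshape(-1,2)
    d=np.c_[p,np.ones(len(p))]@r.T
    return e+d*((np.array(z)-e[2])/d[:,2])[:,None]
def w2px(n,P):
    K,D,e,r=cam(n); r=rot(r)
    c=(np.array(P,float).reshape(-1,3)-e)@r
    return cv2.projectPoints(c,np.zeros(3),np.zeros(3),K,D)[0].reshape(-1,2)
def snap(n,f):
    im=robot.read_camera(n); cv2.imwrite('pics/'+f+'.png',im); return im
E
python3 - <<'E'
from h import *
for n in('top','side'):
    snap(n,n+'0'); print(n,cam(n)[2],cam(n)[3])
s=robot.read_state();print(s['t'],s['tool_pos'],R.from_rotvec(s['orientation']).as_matrix().round(3),s['opening'])
E
```

```text
top [0.53331704 0.00923684 0.91408429] [-2.14160445  2.18587072 -0.11982551]
side [ 0.33667821 -0.81686691  0.57066706] [-2.07636408  0.33808181 -0.17576541]
0.1 [0.25848355 0.54095866 0.242689  ] [[-0.902  0.431 -0.001]
 [ 0.431  0.902 -0.001]
 [ 0.    -0.002 -1.   ]] 0.09302436387702606
```

View pics/top0.png

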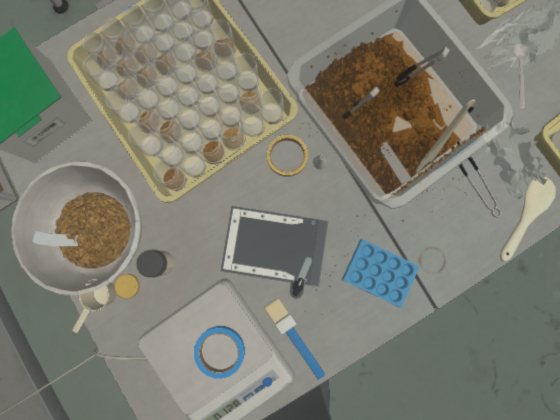

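View pics/side0.png

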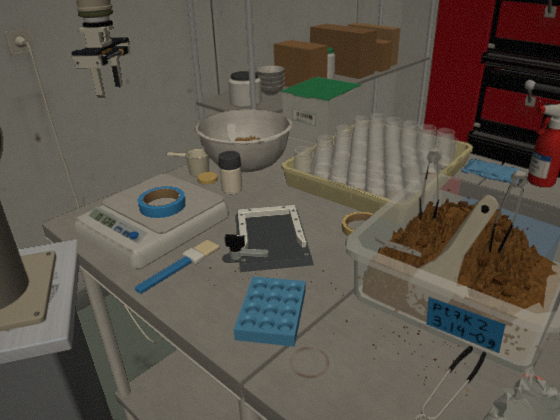

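The top view shows the bed around (275,245) with its end stop at the left, near x=230, and the latch knob at (298,288). The mould is at (382,272), to the right of the mouth. I'll zoom in to get the corners.

```bash
python3 - <<'E'
from h import *
im=cv2.imread('pics/top0.png')[195:320,215:425]
cv2.imwrite('pics/c0.png',cv2.resize(im,None,fx=3.8,fy=3.8,interpolation=cv2.INTER_CUBIC))
b=cv2.imread('pics/top0.png').astype(int)
m=((b[...,0]-b[...,2]>50)).astype(np.uint8); m[:,:335]=0;m[:230]=0;m[320:]=0;m[:,430:]=0
c=max(cv2.findContours(cv2.morphologyEx(m,cv2.MORPH_CLOSE,np.ones((7,7))),0,2)[0],key=cv2.contourArea)
print(cv2.boxPoints(cv2.minAreaRect(c)))
E
```

```text
[[341.7558  279.6347 ]
 [361.2763  238.29718]
 [420.03467 266.0442 ]
 [400.51416 307.3817 ]]
```

View pics/c0.png

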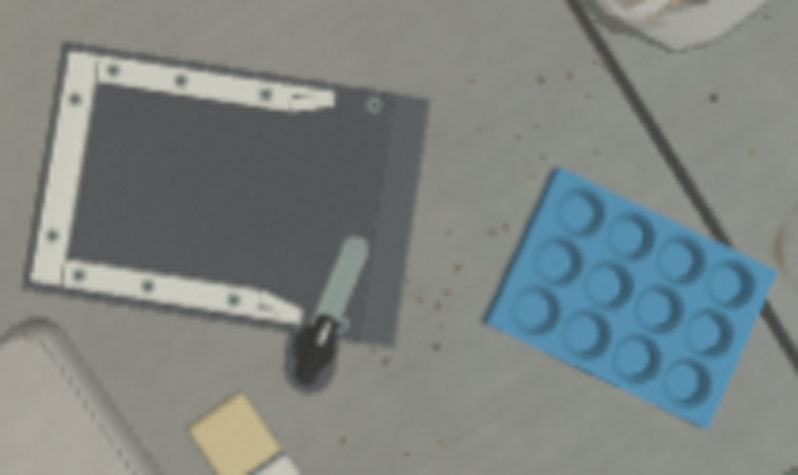

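```bash
cat >> h.py <<'E'
from scipy.optimize import least_squares
def fit(n,uv,L):
    """planar pose (x,y,yaw) of body points L seen at uv"""
    L=np.array(L,float)/1000
    def w(p):
        c,s=np.cos(p[2]),np.sin(p[2]); return np.c_[p[0]+c*L[:,0]-s*L[:,1],p[1]+s*L[:,0]+c*L[:,1],L[:,2]]
    W=px2w(n,uv,L[:,2]); 
    return min((least_squares(lambda p:(w(p)-W)[:,:2].ravel()*1000,[*W[:,:2].mean(0),a]) for a in (0,.3,-.3)),key=lambda r:r.cost)
E
python3 - <<'E'
from h import *
o=np.array([215,195]); f=lambda a:(np.array(a)+.5)/3.8-.5+o
r=fit('top',f([(429,100),(393,346),(97,84),(67,262),(290,110),(262,294)]),[(74,-127,0),(-74,-127,0),(52,70,20),(-52,70,20),(52,-46,20),(-52,-46,20)])
print('bed',r.x,r.fun.round(1))
bx=r.x;c,s=np.cos(bx[2]),np.sin(bx[2]);g=bx[:2]+np.array([[c,-s],[s,c]])@[-.079,-.0795];print('grip',g)
print('wing px',(w2px('top',[*g,.056])-o)*3.8)
a=px2w('top',f([(358,243)]),[.021])[0];d=a[:2]-g;print('arm',np.hypot(*d),'latch',np.arctan2(d[1],d[0])-bx[2]+np.pi/2)
r=fit('top',f([(558,170),(775,272),(707,428),(488,322)]),[(50,70,24),(50,-70,24),(-50,-70,24),(-50,70,24)])
print('mould',r.x,r.fun.round(1))
# side mould
print(w2px('side',[[r.x[0]+np.cos(r.x[2])*i*.05-np.sin(r.x[2])*j*.07,r.x[1]+np.sin(r.x[2])*i*.05+np.cos(r.x[2])*j*.07,.024] for i,j in((1,1),(1,-1),(-1,-1),(-1,1))]))
m=r.x[:2]-bx[:2];print('mould in bed',np.array([[c,s],[-s,c]])@m,r.x[2]-bx[2])
print('grip side px',w2px('side',[[*g,.056],[*bx[:2],.004]]))
E
```

```text
bed [ 0.56240062  0.03521835 -0.17030365] [ 0.3 -0.4 -1.3 -1.1  0.5  2.   0.7  1.1 -1.7 -0.3  1.5 -1.3]
grip [ 0.4710697  -0.02974251]
wing px [[316.56278763 350.10220412]]
arm 0.06436085247458129 latch 1.3225923823586831
mould [ 0.49475593 -0.21291523 -0.46767995] [ 1.8 -0.4  0.6 -0.9 -0.9  0.3 -1.5  1. ]
[[306.18434534 279.49613275]
 [295.39747311 334.2366581 ]
 [234.32410202 327.91875451]
 [253.03681859 274.91927354]]
mould in bed [-0.02461202 -0.25600845] -0.2973763004458677
grip side px [[234.94256146 234.43934369]
 [270.71429465 231.53145779]]
```

Request:
arm_command --increments "0 -29 -28 0 0; 0 -58 -56 0 0; 0 -87 -84 0 0; 0 -117 -112 0 0; 0 -146 -141 0 0"

```text
t: 0.6
tool_pos: [0.3297, 0.3496, 0.2431]
orientation: [-0.694, -3.064, 0.001]
force: [1.0, -0.6, 0.2]
opening: 0.0927
gripper_force: 0.0
```

Request:
arm_command --increments "0 -29 -28 0 0; 0 -58 -56 0 0; 0 -87 -84 0 0; 0 -117 -112 0 0; 0 -146 -141 0 0"

```text
t: 1.1
tool_pos: [0.4007, 0.1594, 0.2434]
orientation: [-0.694, -3.064, 0.0]
force: [0.1, -0.2, 0.9]
opening: 0.0933
gripper_force: 0.0
```

Request:
arm_command --increments "0.4 -29 -28 20 0; 0.4 -58 -56 40 0; 0.4 -87 -84 60 0; 0.4 -117 -112 80 0; 0.4 -146 -141 90 -0.02"

```text
t: 1.6
tool_pos: [0.4706, -0.0306, 0.1514]
orientation: [-0.663, -3.068, -0.0]
force: [2.0, 0.3, -0.2]
opening: 0.0586
gripper_force: 0.0
```

```bash
python3 - <<'E'
from h import *
im=snap('top','t1')[195:320,215:425]; i2=snap('side','s1')[170:270,180:340]
cv2.imwrite('pics/s1c.png',cv2.resize(i2,None,fx=4.5,fy=4.5,interpolation=2))
s=robot.read_state();M=R.from_rotvec(s['orientation']).as_matrix()
print(s['t'],s['tool_pos'],np.degrees(np.arctan2(M[1,1],M[0,1])),s['opening'],s['q'])
print((M.T@(np.array([.4711,-.0297,.053])-s['tool_pos'])*1000).round(1))
E
```

```text
1.7 [ 0.47094929 -0.03297427  0.15139047] 65.39807882093645 0.05616185857678575 [-1.77513563e-01 -1.54570095e-01  1.94170476e+00 -1.43577027e-03
  1.35752582e+00 -1.31861654e+00]
[ 1.   3.2 98.4]
```

View pics/s1c.png

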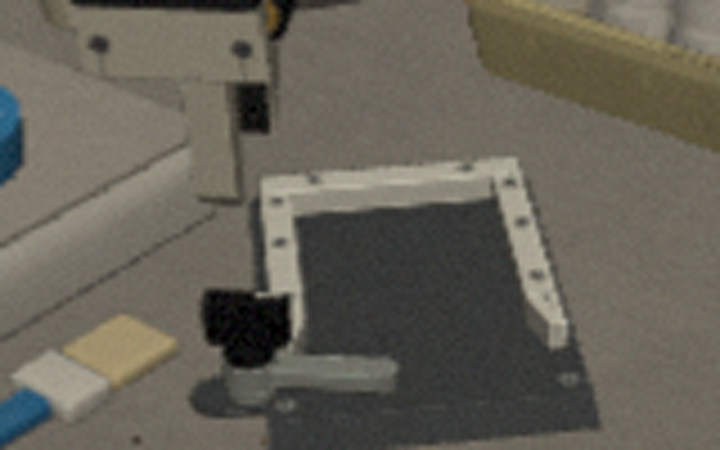

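The picture shows the gripper just above the knob. The black wing is centred at crop (248,318), which is (235,241) in the full image and matches the predicted position. I'll lower and grip it.

Request:
arm_command --increments "0.4 1 3 30 0; 0.4 1 3 60 0; 0.4 1 3 85 0; 0.4 1 3 98 0; 0.4 1 3 98 0"

```text
t: 2.2
tool_pos: [0.47, -0.0253, 0.0538]
orientation: [-0.662, -3.067, 0.0]
force: [-0.4, -0.4, 0.3]
opening: 0.0558
gripper_force: 0.0
```

Request:
arm_command --increments "1 0 0 0 0; 1 0 0 0 0; 1 0 0 0 0; 1 0 0 0 0; 1 0 0 0 0" --grip_force 30

```text
t: 2.7
tool_pos: [0.4722, -0.0261, 0.0562]
orientation: [0.664, 3.07, 0.0]
force: [-0.2, 0.5, -0.3]
opening: 0.0205
gripper_force: 0.0
```

Request:
arm_command --increments "1 0 0 0 0; 1 0 0 0 0; 1 0 0 0 0; 1 0 0 0 0" --grip_force 30

```text
t: 3.1
tool_pos: [0.4709, -0.029, 0.0561]
orientation: [-0.664, -3.069, 0.009]
force: [-9.5, -16.4, 7.7]
opening: 0.0118
gripper_force: 30.0
```

Request:
arm_command --increments "1 0 -1 0 0; 1 0 -2 0 0"

```text
t: 3.3
tool_pos: [0.4707, -0.0293, 0.0561]
orientation: [-0.664, -3.07, 0.003]
force: [-3.2, -4.1, 4.2]
opening: 0.012
gripper_force: 30.0
```

Request:
arm_command --increments "1 0 0 0 0.1; 1 0 0 0 0.2; 1 0 0 0 0.3; 1 0 0 0 0.4; 1 0 0 0 0.5"

```text
t: 3.8
tool_pos: [0.4705, -0.0294, 0.0561]
orientation: [1.409, 2.808, -0.005]
force: [-6.0, -7.9, 5.5]
opening: 0.012
gripper_force: 30.0
```

Request:
arm_command --increments "1 0 0 0 0.1; 1 0 0 0 0.2; 1 0 0 0 0.3; 1 0 0 0 0.4; 1 0 0 0 0.5"

```text
t: 4.3
tool_pos: [0.4703, -0.0295, 0.0561]
orientation: [2.059, 2.372, -0.005]
force: [-7.6, -8.3, 7.6]
opening: 0.0119
gripper_force: 30.0
```

Request:
arm_command --increments "1 0 0 0 0.1; 1 0 0 0 0.2; 1 0 0 0 0.3; 1 0 0 0 0.35; 1 0 0 0 0.35"

```text
t: 4.8
tool_pos: [0.4701, -0.0295, 0.0561]
orientation: [2.439, 1.98, -0.006]
force: [-8.1, -9.3, 8.9]
opening: 0.0116
gripper_force: 30.0
```

```bash
python3 - <<'E'
from h import *
s=robot.read_state();M=R.from_rotvec(s['orientation']).as_matrix()
print(s['t'],s['tool_pos'],np.arctan2(M[1,1],M[0,1]),s['wrist_torque'],s['force'],s['q'][5])
E
```

```text
4.8 [ 0.47005063 -0.02951781  0.05605048] -0.20703003898814276 [-1.54453001  1.53806168 -0.05050043] [-8.11431491 -9.30524377  8.92472614] 0.03922348585606529
```

Request:
arm_command --increments "0.6 0 0 0 0; 0.5 0 0 0 0; 0.46 0 0 0 0; 0.46 0 0 -25 0; 0.46 0 0 -55 0"

```text
t: 5.3
tool_pos: [0.4695, -0.0274, 0.1097]
orientation: [-2.435, -1.981, 0.004]
force: [0.7, -0.8, -0.1]
opening: 0.0467
gripper_force: 0.0
```

Request:
arm_command --increments "0.46 -45 6 0 0.05; 0.46 -90 12 0 0.1; 0.46 -135 18 0 0.15; 0.46 -180 25 0 0.2; 0.46 -220 31 0 0.26"

```text
t: 5.8
tool_pos: [0.4564, -0.2515, 0.1108]
orientation: [2.675, 1.647, 0.001]
force: [0.2, -0.3, -0.1]
opening: 0.0498
gripper_force: 0.0
```

```bash
python3 - <<'E'
from h import *
im=snap('top','t2'); cv2.imwrite('pics/t2c.png',cv2.resize(im[190:330,215:465],None,fx=3.2,fy=3.2,interpolation=2))
s=robot.read_state();M=R.from_rotvec(s['orientation']).as_matrix()
print(s['t'],s['tool_pos'],np.arctan2(M[1,1],M[0,1]),s['force'],s['opening'])
print((M.T@(np.array([.452,-.298,.034])-s['tool_pos'])*1000).round(1))
E
```

```text
5.85 [ 0.45596955 -0.25680046  0.11127977] -0.4733544096293077 [-2.49225156 -2.75009721  0.9163767 ] 0.05017030464767812
[-38.2  15.   77.4]
```

View pics/t2c.png

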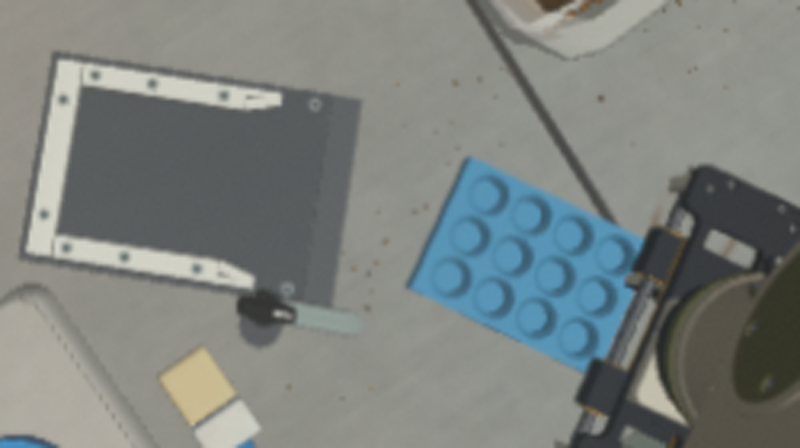

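The latch arm now lies along the bed's -y at crop (320,318), so it is open. The mould is unmoved, with its leading corners at crop (470,158) and (408,288), and the gripper is behind it. Next I'll back off and lower.

Request:
arm_command --increments "0.46 -35 13 0 0; 0.46 -42 15 20 0; 0.46 -42 15 50 0; 0.46 -42 15 77 0; 0.46 -42 15 77 0"

```text
t: 6.35
tool_pos: [0.4483, -0.2915, 0.0294]
orientation: [-2.667, -1.646, 0.004]
force: [-0.4, 1.0, 0.5]
opening: 0.0504
gripper_force: 0.0
```

Request:
arm_command --increments "0.46 5 0 0 0; 0.46 9 0 0 0; 0.46 13 0 0 0; 0.46 17 0 0 0; 0.46 20 0 0 0"

```text
t: 6.85
tool_pos: [0.4612, -0.2766, 0.0352]
orientation: [2.671, 1.649, 0.001]
force: [-0.6, -4.3, 2.4]
opening: 0.05
gripper_force: 2.0
```

```bash
cat >> h.py <<'E'
B=np.array([.5624,.0352,-.1703])
def inbed():
    s=robot.read_state();M=R.from_rotvec(s['orientation']).as_matrix();d=np.array(s['tool_pos'][:2])-B[:2];c,n=np.cos(B[2]),np.sin(B[2])
    print(s['t'],'z',round(s['tool_pos'][2],4),'bed mm',(np.array([c*d[0]+n*d[1],-n*d[0]+c*d[1]])*1000).round(1),'yaw rel',round(np.arctan2(M[1,1],M[0,1])-B[2],3),'F',np.round(s['force'],1))
E
python3 -c "
from h import *
inbed()"
```

```text
6.85 z 0.0352 bed mm [ -46.9 -324.4] yaw rel -0.294 F [-0.6 -4.3  2.4]
```

Request:
arm_command --increments "0.46 9 0 0 0; 0.46 18 0 0 0; 0.46 27 0 0 0; 0.46 36 0 0 0; 0.46 45 0 0 0"

```text
t: 7.35
tool_pos: [0.4805, -0.2349, 0.0336]
orientation: [-2.673, -1.65, 0.0]
force: [-1.9, -4.2, 3.4]
opening: 0.0503
gripper_force: 2.1
```

Request:
arm_command --increments "0.46 6.3 2.2 0 -0.03; 0.46 12.7 4.3 0 -0.06; 0.46 19.1 6.1 0 -0.09; 0.46 25.6 7.8 0 -0.12; 0.46 32.1 9.2 0 -0.15"

```text
t: 7.85
tool_pos: [0.5031, -0.2105, 0.0334]
orientation: [-2.54, -1.848, -0.0]
force: [-0.3, -2.8, 0.6]
opening: 0.0503
gripper_force: 1.3
```

```bash
python3 - <<'E'
from h import *
im=snap('top','t3'); cv2.imwrite('pics/t3c.png',cv2.resize(im[190:330,215:465],None,fx=3.2,fy=3.2,interpolation=2))
inbed()
E
```

```text
7.9 z 0.0334 bed mm [ -16.5 -251.3] yaw rel -0.14 F [0.4 1.  0.9]
```

View pics/t3c.png

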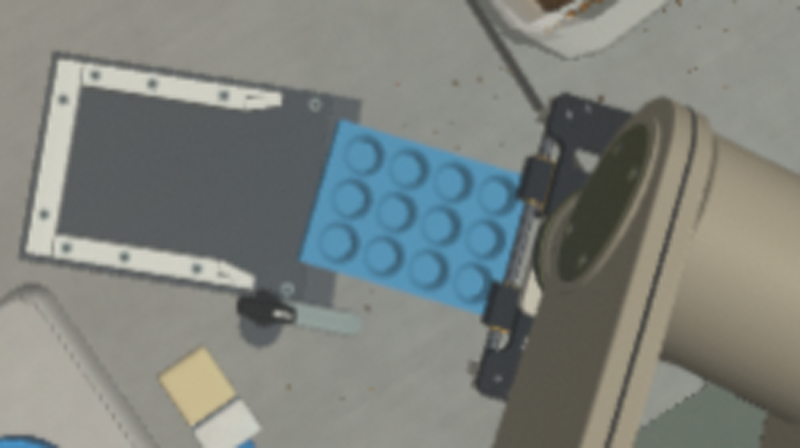

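The mould's leading corners are at crop (341,121) and (301,264). It is climbing the lip and turning into line with the bed. I'll fit its pose.

```bash
cat >> h.py <<'E'
def mould(uv,z=26):
    f=(np.array(uv)+.5)/3.2-.5+[215,190]
    W=px2w('top',f,[z/1000]*len(f))[:,:2]-B[:2];c,n=np.cos(B[2]),np.sin(B[2]);P=W@np.array([[c,-n],[n,c]])*1000
    e=P[0]-P[1];a=np.arctan2(e[1],e[0]);ctr=P.mean(0)-70*np.array([-np.sin(a),np.cos(a)])
    print('len',np.hypot(*e).round(1),'yaw',a.round(3),'ctr',ctr.round(1),'lead',P.round(1).tolist())
E
python3 - <<'E'
from h import *
mould([(341,121),(301,264)]); mould([(341,121),(301,264)],28)
E
```

```text
len 101.1 yaw -0.132 ctr [  -4.8 -174.9] lead [[54.5, -112.1], [-45.7, -98.9]]
len 100.9 yaw -0.132 ctr [  -4.9 -174.7] lead [[54.4, -112.0], [-45.7, -98.7]]
```

Request:
arm_command --increments "0.46 5 0 0 0; 0.46 10 0 0 0; 0.46 15 0 0 0"

```text
t: 8.2
tool_pos: [0.5074, -0.1964, 0.0334]
orientation: [-2.542, -1.845, 0.0]
force: [-0.8, -1.7, 0.3]
opening: 0.0505
gripper_force: 0.9
```

Request:
arm_command --increments "0.46 6.3 2.6 0 -0.035; 0.46 12.8 4.9 0 -0.07; 0.46 19.3 7.1 0 -0.105; 0.46 25.9 9 0 -0.14; 0.46 25.9 9 0 -0.14"

```text
t: 8.7
tool_pos: [0.5247, -0.174, 0.0336]
orientation: [-2.404, -2.022, -0.001]
force: [-0.4, 0.1, 0.6]
opening: 0.0503
gripper_force: 0.0
```

```bash
python3 - <<'E'
from h import *
im=snap('top','t4'); cv2.imwrite('pics/t4c.png',cv2.resize(im[190:330,215:465],None,fx=3.2,fy=3.2,interpolation=2))
inbed()
E
```

```text
8.75 z 0.0336 bed mm [  -1.9 -213. ] yaw rel -0.003 F [-0.6  0.7  0.1]
```

View pics/t4c.png

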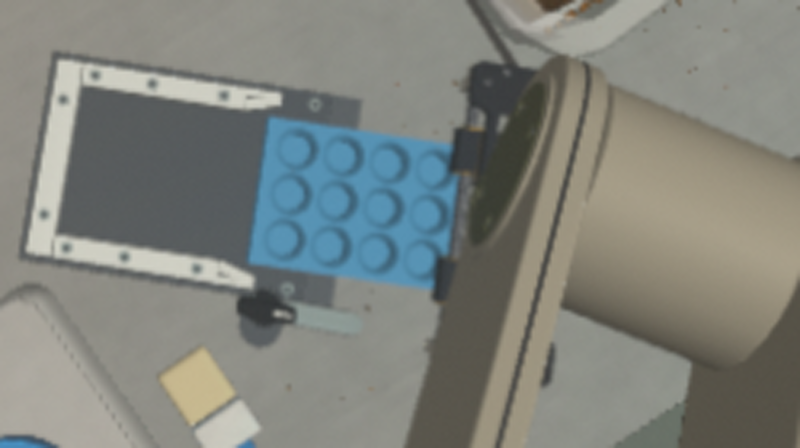

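The leading corners are now at crop (268,118) and (248,263), just at the mouth.

```bash
python3 - <<'E'
from h import *
mould([(268,118),(248,263)],28)
mould([(83,86),(56,236)],20) # inner stop corners: must be x+-52 y70
E
```

```text
len 99.3 yaw 0.009 ctr [-1.000e-01 -1.327e+02] lead [[49.0, -62.3], [-50.3, -63.2]]
len 104.7 yaw -0.019 ctr [-1.2 -1.9] lead [[52.5, 67.1], [-52.2, 69.1]]
```

Request:
arm_command --increments "0.46 8 0 0 0.007; 0.46 16 0 0 0.007; 0.46 24 0 0 0.007; 0.46 32 0 0 0.007; 0.46 40 0 0 0.007"

```text
t: 9.25
tool_pos: [0.5314, -0.1351, 0.0339]
orientation: [2.414, 2.01, -0.0]
force: [-0.8, -3.5, 1.4]
opening: 0.0503
gripper_force: 1.8
```

Request:
arm_command --increments "0.46 8 0 0 0; 0.46 16 0 0 0; 0.46 24 0 0 0; 0.46 32 0 0 0; 0.46 40 0 0 0"

```text
t: 9.75
tool_pos: [0.5386, -0.0957, 0.0338]
orientation: [2.414, 2.01, 0.0]
force: [-1.0, -4.5, 3.3]
opening: 0.0502
gripper_force: 2.0
```

```bash
python3 - <<'E'
from h import *
im=snap('top','t5'); cv2.imwrite('pics/t5c.png',cv2.resize(im[190:330,215:465],None,fx=3.2,fy=3.2,interpolation=2))
inbed()
E
```

```text
9.8 z 0.0336 bed mm [  -1.4 -131.8] yaw rel -0.011 F [ 1.4 -1.4  0.1]
```

View pics/t5c.png

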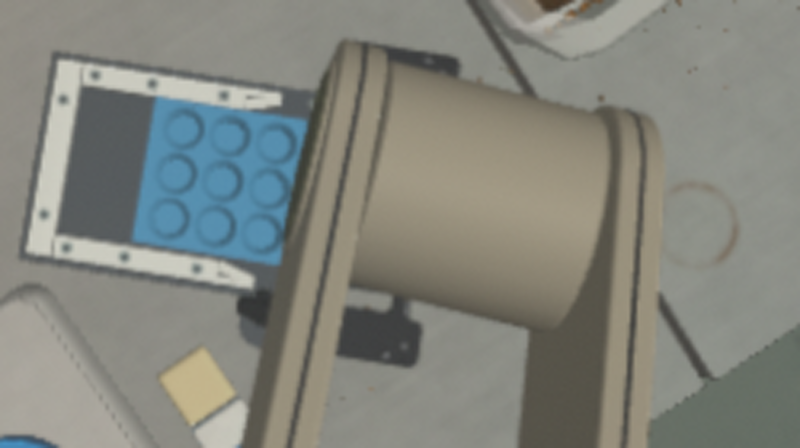

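The mould is straight between the rails, with its leading edge at crop (155,98)–(134,243) and about 55 mm still to go.

Request:
arm_command --increments "0.46 9 0 0 0; 0.46 18 0 0 0; 0.46 27 0 0 0; 0.46 36 0 0 0; 0.46 44 0 0 0"

```text
t: 10.3
tool_pos: [0.5464, -0.0522, 0.0336]
orientation: [-2.414, -2.011, 0.0]
force: [-0.6, -4.2, 2.5]
opening: 0.0505
gripper_force: 1.9
```

Request:
arm_command --increments "0.46 2 0 0 0; 0.46 4 0 0 0; 0.46 6 0 0 0; 0.46 8 0 0 0; 0.46 9 0 0 0"

```text
t: 10.8
tool_pos: [0.5478, -0.0442, 0.0336]
orientation: [-2.414, -2.01, 0.0]
force: [-1.6, -3.4, 1.7]
opening: 0.0502
gripper_force: 1.7
```

Request:
arm_command --increments "0.46 1 0 0 0; 0.46 2 0 0 0; 0.46 3 0 0 0; 0.46 3 0 0 0"

```text
t: 11.2
tool_pos: [0.5484, -0.0427, 0.0336]
orientation: [2.413, 2.009, -0.003]
force: [-1.5, -11.4, 0.8]
opening: 0.0503
gripper_force: 5.3
```

```bash
python3 -c "
from h import *
inbed()"
```

```text
11.2 z 0.0336 bed mm [ -0.6 -79.2] yaw rel -0.012 F [ -1.5 -11.4   0.8]
```

Request:
arm_command --increments "0.46 1 0 0 0; 0.46 2 0 0 0; 0.46 2 0 0 0"

```text
t: 11.5
tool_pos: [0.5487, -0.0425, 0.0337]
orientation: [2.411, 2.008, -0.006]
force: [-2.2, -19.2, 0.5]
opening: 0.0503
gripper_force: 9.7
```

```bash
python3 -c "
from h import *
inbed(); print(robot.read_state()['wrist_torque'])"
```

```text
11.5 z 0.0337 bed mm [ -0.4 -78.9] yaw rel -0.011 F [ -2.2 -19.2   0.5]
[-3.30082482  0.48559464  0.52105208]
```

Request:
arm_command --increments "0.46 0.5 0 0 0.02; 0.46 0.5 0 0 -0.02; 0.46 0 0 0 0; 0.46 -8 0 0 0; 0.46 -17 0 0 0"

```text
t: 12.0
tool_pos: [0.5454, -0.0557, 0.0332]
orientation: [-2.413, -2.01, -0.0]
force: [0.2, -0.9, 0.7]
opening: 0.0499
gripper_force: 0.0
```

Request:
arm_command --increments "0.46 0 0 -35 0; 0.46 0 0 -75 0; 0.46 5 -30 -75 0; 0.46 10 -60 -75 0.02; 0.46 15 -80 -75 0.03"

```text
t: 12.5
tool_pos: [0.4681, -0.026, 0.1084]
orientation: [-2.443, -1.973, -0.0]
force: [-0.7, 0.3, -0.2]
opening: 0.0503
gripper_force: 0.0
```

```bash
python3 - <<'E'
from h import *
im=snap('side','s6'); cv2.imwrite('pics/s6c.png',cv2.resize(im[170:290,180:340],None,fx=4.5,fy=4.5,interpolation=2))
inbed();s=robot.read_state();M=R.from_rotvec(s['orientation']).as_matrix()
print((M.T@(np.array([.4703,-.0295,.055])-s['tool_pos'])*1000).round(1), np.arctan2(M[1,1],M[0,1])+.207)
E
```

```text
12.55 z 0.1076 bed mm [-84.9 -75.5] yaw rel -0.042 F [ 1.9  0.3 -0.4]
[-3.7  5.4 52.6] -0.00530753402730455
```

View pics/s6c.png

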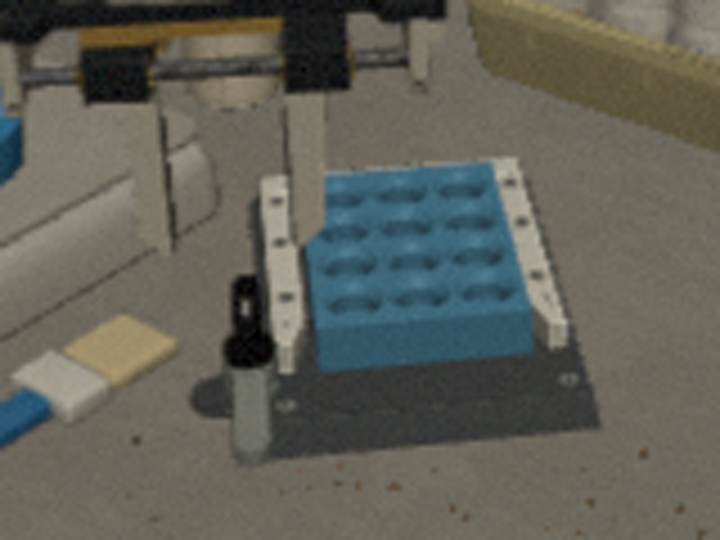

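The mould sits home in the bed, with its back edge at crop (320,340)–(530,320) and its front against the stop. The latch arm points at the camera (open) and the gripper is above the wing. I'll lower and grip it.

Request:
arm_command --increments "0.46 -3 4 20 0; 0.46 -3 4 40 0; 0.46 -3 4 52 0; 0.6 -3 4 52 0; 0.8 -3 4 52 0"

```text
t: 13.05
tool_pos: [0.4731, -0.0305, 0.0567]
orientation: [-2.443, -1.974, 0.0]
force: [-0.8, -0.8, -0.1]
opening: 0.0385
gripper_force: 0.0
```

Request:
arm_command --increments "1 0 0 0 0; 1 0 0 0 0; 1 0 0 0 0; 1 0 0 0 0; 1 0 0 0 0" --grip_force 30

```text
t: 13.55
tool_pos: [0.4702, -0.0298, 0.0566]
orientation: [-2.44, -1.971, 0.007]
force: [-16.6, 3.3, 14.8]
opening: 0.0119
gripper_force: 30.0
```

Request:
arm_command --increments "1 0 -1 0 0; 1 0 -2 0 0; 1 0 -2 0 -0.1; 1 0 -2 0 -0.2; 1 0 -2 0 -0.3"

```text
t: 14.05
tool_pos: [0.4702, -0.0298, 0.0567]
orientation: [-2.116, -2.32, 0.002]
force: [-4.3, 1.6, 3.0]
opening: 0.0121
gripper_force: 30.0
```

Request:
arm_command --increments "1 0 0 0 -0.1; 1 0 0 0 -0.2; 1 0 0 0 -0.3; 1 0 0 0 -0.4; 1 0 0 0 -0.5"

```text
t: 14.55
tool_pos: [0.4705, -0.0297, 0.0567]
orientation: [-1.476, -2.772, 0.0]
force: [-2.8, 1.9, 1.4]
opening: 0.0117
gripper_force: 30.0
```

Request:
arm_command --increments "1 0 0 0 -0.1; 1 0 0 0 -0.2; 1 0 0 0 -0.3; 1 0 0 0 -0.4; 1 0 0 0 -0.5"

```text
t: 15.05
tool_pos: [0.4708, -0.0295, 0.0567]
orientation: [-0.744, -3.051, -0.001]
force: [-2.9, 3.5, 0.1]
opening: 0.012
gripper_force: 30.0
```

```bash
python3 -c "
from h import *
inbed(); print(robot.read_state()['wrist_torque'],robot.read_state()['q'][5])"
```

```text
15.05 z 0.0567 bed mm [-79.4 -79.3] yaw rel 1.262 F [-2.9  3.5  0.1]
[ 0.46286226  0.32865665 -0.00874927] -1.2645421565936916
```

Request:
arm_command --increments "1 0 0 0 -0.08; 1 0 0 0 -0.16; 1 0 0 0 -0.22; 1 0 0 0 -0.27; 1 0 0 0 -0.27"

```text
t: 15.55
tool_pos: [0.4708, -0.0293, 0.0567]
orientation: [-0.332, -3.123, -0.002]
force: [-2.7, 5.8, 1.3]
opening: 0.0118
gripper_force: 30.0
```

```bash
python3 -c "
from h import *
inbed(); print(robot.read_state()['wrist_torque'])"
```

```text
15.55 z 0.0567 bed mm [-79.3 -79.1] yaw rel 1.529 F [-2.7  5.8  1.3]
[0.75296423 0.30456304 0.06788636]
```

Request:
arm_command --increments "1 0 0 0 -0.03; 1 0 0 0 -0.06; 1 0 0 0 -0.09; 1 0 0 0 -0.09"

```text
t: 15.95
tool_pos: [0.4709, -0.0293, 0.0567]
orientation: [-0.194, -3.135, -0.002]
force: [-1.7, 5.0, -0.1]
opening: 0.0121
gripper_force: 30.7
```

```bash
python3 -c "
from h import *
inbed(); print(robot.read_state()['wrist_torque'])"
```

```text
15.95 z 0.0567 bed mm [-79.2 -79.1] yaw rel 1.617 F [-1.7  5.  -0.1]
[ 0.85467772  0.20683771 -0.51549226]
```

Request:
arm_command --increments "1 0 0 0 -0.03; 1 0 0 0 -0.05; 1 0 0 0 -0.05"

```text
t: 16.25
tool_pos: [0.4711, -0.0293, 0.0567]
orientation: [-0.116, -3.139, -0.002]
force: [-0.7, 5.6, -1.6]
opening: 0.0125
gripper_force: 32.1
```

```bash
python3 -c "
from h import *
inbed(); print(robot.read_state()['wrist_torque'])"
```

```text
16.25 z 0.0567 bed mm [-79.1 -79.1] yaw rel 1.667 F [-0.7  5.6 -1.6]
[ 0.92062333  0.07125495 -0.68678504]
```

Request:
arm_command --increments "0.6 0 0 0 0; 0.5 0 0 0 0; 0.4 0 0 0 0; 0.4 0 0 -30 0; 0.4 0 0 -75 0"

```text
t: 16.75
tool_pos: [0.4686, -0.0299, 0.1296]
orientation: [-0.115, -3.133, -0.001]
force: [1.6, -0.6, -0.5]
opening: 0.0481
gripper_force: 0.0
```

Request:
arm_command --increments "0.4 0 0 -40 0; 0.4 15 0 -80 0; 0.4 45 0 -110 0; 0.4 80 0 -120 0; 0.4 110 0 -120 0"

```text
t: 17.25
tool_pos: [0.3613, -0.0224, 0.2542]
orientation: [0.115, 3.135, -0.002]
force: [-0.4, 0.5, 0.9]
opening: 0.056
gripper_force: 0.0
```

```bash
python3 - <<'E'
from h import *
a=snap('top','t7')[190:330,215:365]; b=snap('side','s7')[170:290,180:340]
a=cv2.resize(a,(400,373),interpolation=2);b=cv2.resize(b,(400,300),interpolation=2)
b=cv2.copyMakeBorder(b,0,73,0,0,0); cv2.imwrite('pics/f7.png',np.hstack([a,b]))
inbed(); print(robot.read_state()['tool_pos'])
E
```

```text
17.35 z 0.2526 bed mm [-189.9  -90.8] yaw rel 1.668 F [0.2 0.2 0.1]
[ 0.35983706 -0.02213352  0.25264596]
```

View pics/f7.png

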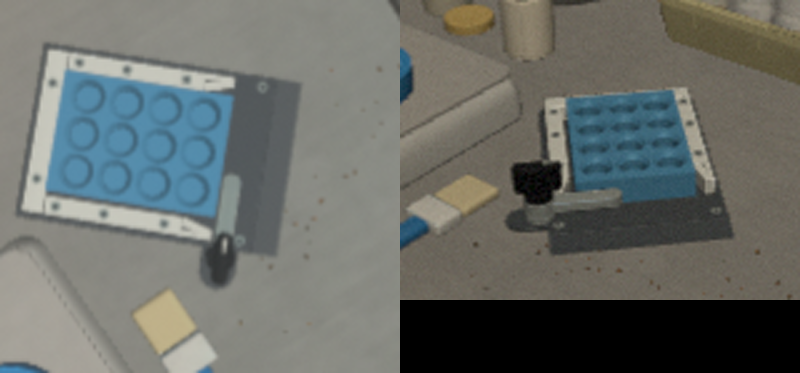

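The mould is flush against the stop, and the shut latch arm runs along its trailing edge at (228,205) in the left half. I'm handing it in.

```bash
python3 -c "
from plant import robot
print(robot.close_job())"
```

```text
the job is handed in; nothing more can be done
None
```

The job is handed in at about 17 s of the 72 s allowed: the mould was slid home flat against the end stop, the latch was turned shut to its stop behind it, and the arm was clear of everything; no verdict came back.

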